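# Take the desk pile apart

## Task

Someone has piled the desk things on top of one another. Take the pile apart from the top down, one thing at a time: lay the wax stick in the notches of its wooden rest, lay the eraser flat along its wooden stand between the two end blocks, stand the ink jar in the well of the round coaster, and last stand the steel paperweight flat on the middle of the kraft packet that lies near these holders to keep its flap down. Keep the ink jar upright, and leave the rinse jar and the seal stamp where they stand.

Things in the scene. Friction and masses are not known exactly. Their poses are not given: they have to be found in the camera images.
- wax_stick: dark red stick of sealing wax, 11 x 85 x 11 mm, lying on top of the pile. Origin at the centre of its underside; y runs along its length, z up. About 20 g.
- eraser: eraser in a paper sleeve, 23 x 58 x 12 mm, lying flat, second in the pile: under the wax stick (which lies roughly across it) and on the lid of the ink jar. Origin at the centre of its underside; y along its 58 mm length, z up. About 22 g.
- ink_jar: closed ink jar, 35 mm tall: glass body 40 mm across, black cap 46 mm across from 19 to 35 mm above its foot (the cap does not turn). Third in the pile: it stands on the paperweight and carries the eraser. Origin at the centre of its underside, z up. About 40 to 80 g.
- paperweight: round steel paperweight, 56 mm across, 24 mm tall, flat top, standing on the table under the rest of the pile. Origin at the centre of its underside, z up. 0.3 to 0.5 kg. Its place is the middle of the nib packet.
- wax_rest: place of the wax stick: wooden rest, fixed; an H seen from above: spine 20 x 84 x 5 mm along y with two cross-bars 46 mm wide and 9 mm thick at y = -30 and +30 mm, free room between them. The stick lies along y across both bars, on saddles 16 mm above the table, between ears that rise to 26 mm and leave a 28 mm gap in x. Origin at the centre of its underside; y along the rest, z up.
- eraser_stand: place of the eraser: wooden stand fixed to the table, floor 44 x 100 mm and 4 mm thick, with an end block 12 mm high across each end; 82 mm free between the end blocks, long sides open. The eraser lies along y. Origin at the centre of its underside; y along the stand, z up.
- jar_coaster: place of the ink jar: round wooden coaster fixed to the table, 76 mm across, with a round well 60 mm wide; floor of the well 4 mm, rim 10 mm above the table. Origin at the centre of its underside, z up.
- nib_packet: place of the paperweight: flat brown kraft packet lying on the table, 82 x 60 x 4 mm, fixed; it is the one near the wooden holders (packets farther left on the table are not meant). Origin at the centre of its underside; x along its 82 mm length, z up.
- rinse_jar: open glass jar, 65 mm across, 81 mm tall, loose; bystander that must stay where it stands. Origin at the centre of its underside.
- seal_stamp: upright seal stamp with turned wooden grip, 28 mm across, 90 mm tall, loose; bystander that must stay where it stands. Origin at the centre of its underside.
Mind the look-alikes: they are no part of the job. There is more than one size of the eraser; the one meant has the size given above.

How it is judged (in metres and radians):
On the way, in this order (a step that is already met when the one before it is completed fails the run):
1. the wax stick lies in the notches of its rest (horizontal distance between wax_stick and wax_rest below 0.014 m and z of wax_stick in the frame of wax_rest between 0.013 and 0.019 m and angle between wax_stick's own z axis and vertical below 0.12 rad and angle between the y axis of wax_stick and the y axis of wax_rest, either way round below 0.3 rad), for 0.2 s.
2. the eraser lies on its stand between the end blocks (horizontal distance between eraser and eraser_stand below 0.014 m and z of eraser in the frame of eraser_stand between 0.001 and 0.007 m and angle between eraser's own z axis and vertical below 0.12 rad and angle between the y axis of eraser and the y axis of eraser_stand, either way round below 0.3 rad), for 0.2 s.
3. the ink jar stands in the well of its coaster (horizontal distance between ink_jar and jar_coaster below 0.013 m and z of ink_jar in the frame of jar_coaster between 0.001 and 0.007 m and angle between ink_jar's own z axis and vertical below 0.12 rad), for 0.2 s.
4. the paperweight stands on the middle of the packet (horizontal distance between paperweight and nib_packet below 0.015 m and z of paperweight in the frame of nib_packet between 0.001 and 0.007 m and angle between paperweight's own z axis and vertical below 0.12 rad), for 0.2 s.
At the end, for the whole second after the job is handed in: Wax stick level in the notches of its rest (centre within 14 mm, 0.3 rad), eraser flat on its stand (14 mm, 0.3 rad), ink jar upright on the well's floor (13 mm), paperweight flat on the packet (15 mm from its middle); each within 3 mm of its resting height, at rest (all of step 1 and all of step 2 and all of step 3 and all of step 4 and linear speed of each of wax_stick, eraser, ink_jar, paperweight below 0.02 m/s); the robot touches nothing.
It fails at once if the ink jar is tipped by more than about 35 degrees (angle between ink_jar's own z axis and vertical above 0.6 rad).
It fails at once if the rinse jar is moved more than 30 mm or knocked over (distance of rinse_jar from where it was at the start of the episode above 0.03 m or angle between rinse_jar's own z axis and vertical above 0.5 rad).
It fails at once if the seal stamp is moved more than 30 mm or knocked over (distance of seal_stamp from where it was at the start of the episode above 0.03 m or angle between seal_stamp's own z axis and vertical above 0.5 rad).
It also fails if it takes over 122 s, if anything falls off the work surface, if the arm or the gripper's body presses on something with over 40 N, if the wrist force passes 120 N, or if a joint passes its speed limit or range.

## Robot

A 6-joint arm with a two-finger parallel gripper is mounted at the origin on a cart in front of the work surface, level with it; the furniture and walls round the work are solid. World frame = base frame: x ahead of the robot, y to its left, z up, the work surface at z = 0. Lengths are in m, angles in degrees, forces in N, time in s.
With the tool pointing down it reaches from about 0.35 to 0.95 m from the base axis. Payload 17.4 kg.
Tool frame: the origin (TCP) lies at the very end of the fingers, on their centre line; the grasp point (between the pads) lies 19 mm behind it (bot.pinch_z is the distance from the TCP to the grasp point, in m); z points along the fingers, y is the line along which they close (so a half turn about z gives the same grasp; the last joint's range is limited). The gripper opens to 93 mm and grips with 3 to 60 N. Pads are 15 mm wide; open, the fingers measure 128 mm over their backs; the gripper's body (75 mm by 188 mm) begins 65 mm behind the grasp point.
Start: joints at [-67.769, 6.646, 82.598, -0, 90.757, -2.166], TCP at [0.279, -0.615, 0.219] pointing down, gripper open.
Joint ranges: [-162.19, 162.19], [-47.58, 125.68], [4.15, 143.07], [-65.23, 245.23], [0.69, 171.88], [-170.13, 170.13]. Speed limits (degrees/s): [108.29, 108.29, 127.2, 180, 180, 180].

## Interface

Orientations are given as a 3x3 rotation matrix whose columns are the frame's x, y, z axes.
In Python, from station import bot, cams gives the robot as it stands.
- The arm moves only by the tool arm_command, never from a script. Its argument "rows" is text: rows parted by semicolons, each of 7 numbers parted by spaces: the opening, from 0 (shut) to 1 (fully open), then the shift along the tool's x, y, z in m, then the turn, a rotation vector about the tool's x, y, z in degrees. In form: gripper x y z ax ay az; .... A call has 1 to 20 rows; each row shifts and turns the commanded pose from where the row before left it, along the tool's axes as they then stand; what a row does not reach is not made up. A row lasts 1/12 s, in which the tool goes at most 41.7 mm and 7.16 degrees, less where a joint would pass 70% of its speed; a pose out of reach is approached as far as the arm can. A call is refused whole if a number of a shift passes 0.0417 or a number of a turn 7.16, either way. A call with a gripper value outside its range is refused whole. The fingers move at their own pace and stop on an object; the grip force is fixed at half the most. Time passes only in rows, so rows that do not move let the fingers close. It gives the time, the measured TCP pose, the force, the opening and the grip force at its end, in the units of the state.
- bot.sense(): the state, without advancing time (a new reading comes with each control period).
- cams.camera(name): name is "scene" or "top" or "wrist"; returns the picture (480x640x3 uint8, red, green, blue); there is no depth.
- cams.get_calibration(name): a dict with "fx", "fy", "cx", "cy" (pixels), "R" (3x3) and "t" (3): a world point X has camera coordinates R X + t; the wrist camera has in their place "mount" (4x4, takes a point from camera to tool coordinates, whose origin is the TCP and whose axes are the flange's). Camera axes: x right, y down, z forward; pixel columns grow to the right and rows downward; lengths in m; the calibration is good to about 2 mm. A picture is of the moment at which its call begins: read the wrist's pose just before it. get_calibration takes no time and is no camera call.
- bot.sign_off(): hands the job in; it is judged then, once.
The state is a dict: "time_s": time; "joints": joint angles; "dq": joint speeds; "joint_torque": joint torques, N m; "tcp_pos": TCP position; "tool_rot": TCP orientation; "contact_force": force on the tool from outside, world axes, zero at the start; "ft_torque": the same for the moment, N m; "gripper_width": finger opening in m; "gripper_force": force on a finger pad.
Only numpy, scipy, OpenCV 4.12 (cv2) and the standard library are available. Lean on these libraries where they do the work, as an engineer would, in place of code of your own. Each camera call takes 0.05 s, during which the arm holds its last target. There are 200 camera calls.

## Working session

There is one attempt and no reset: what is moved stays moved. The work goes in short steps, Python scripts to look and compute and a tool call to move; the robot and the scene stay as the last step left them, time stands still between calls to the robot, and variables do not carry over. Pictures are saved under pics/ and viewed, at most 15 in all, crops included, and the job is handed in when it is done.

Besides the shell and the picture viewer there is one more tool, called as name(argument=value, ...) on one line, values as JSON. arm_command: Moves the arm, as the interface text tells. Its arguments: {"type":"object","properties":{"rows":{"type":"string"}},"required":["rows"]}

```bash
ls; mkdir -p pics; python3 - <<'E'
from station import bot, cams
import cv2,numpy as np
for n in ["scene","top"]:
    im=cams.camera(n); cv2.imwrite(f"pics/{n}0.png",im[:,:,::-1])
    c=cams.get_calibration(n); print(n,{k:np.round(v,4).tolist() for k,v in c.items()})
print(np.round(cams.get_calibration("wrist")["mount"],4).tolist(),bot.pinch_z)
s=bot.sense();print(s["time_s"],s["tcp_pos"],np.round(s["tool_rot"],3).tolist(),s["gripper_width"])
E
```

```text
pics
scene {'fx': 499.1489, 'fy': 499.1489, 'cx': 314.5073, 'cy': 231.0964, 'R': [[-0.6912, -0.7225, 0.0154], [-0.4908, 0.4538, -0.7438], [0.5304, -0.5217, -0.6682]], 't': [0.5334, 0.2268, 0.7069]}
top {'fx': 584.2936, 'fy': 584.2936, 'cx': 308.4269, 'cy': 242.1067, 'R': [[-0.0138, -0.9999, -0.0064], [-0.9843, 0.0147, -0.1761], [0.1762, 0.0039, -0.9844]], 't': [0.235, 0.547, 1.0862]}
[[-0.0004, -0.9561, -0.2931, 0.0815], [1.0, -0.0005, 0.0004, -0.0004], [-0.0005, -0.2931, 0.9561, -0.1663], [0.0, 0.0, 0.0, 1.0]] 0.0188
0.1 [ 0.27872817 -0.6145488   0.21795942] [[0.911, 0.413, -0.0], [0.413, -0.911, 0.001], [0.0, -0.001, -1.0]] 0.09295833008744918
```

View pics/scene0.png

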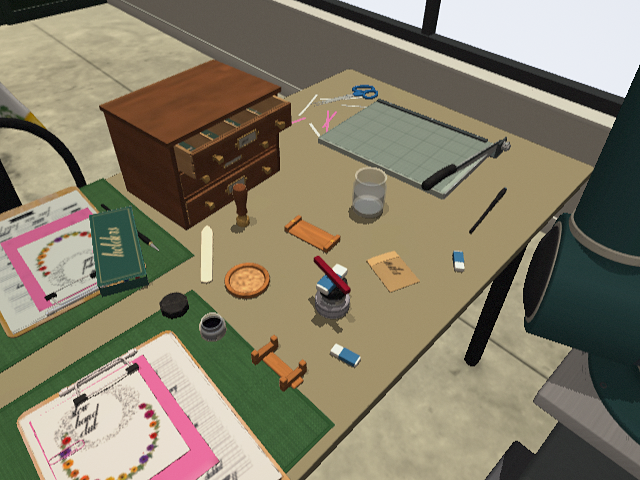

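View pics/top0.png

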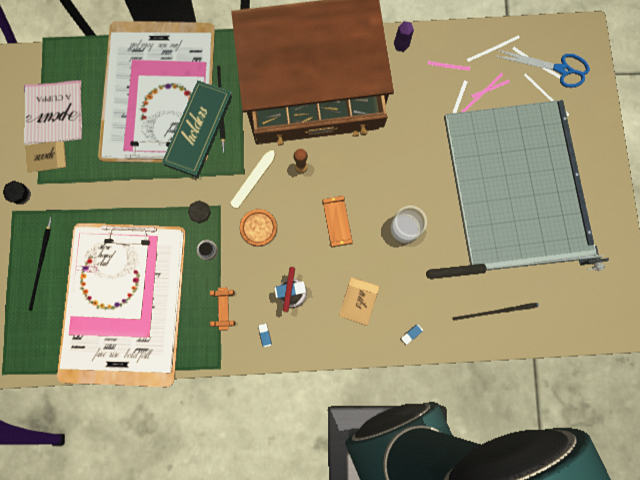

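The scene view shows the pile at (333,285). In the top view: pile (290,290), rest (222,309), stand (337,222), coaster (258,228), packet (359,301), rinse jar (408,224), stamp (300,160).

```bash
cat > h.py <<'E'
from station import bot, cams
import cv2,numpy as np
from scipy.spatial.transform import Rotation as Ro
def cam(name):
    c=cams.get_calibration(name); K=np.array([[c["fx"],0,c["cx"]],[0,c["fy"],c["cy"]],[0,0,1]])
    if name=="wrist":
        s=bot.sense(); T=np.eye(4); T[:3,:3]=s["tool_rot"]; T[:3,3]=s["tcp_pos"]
        M=np.linalg.inv(T@np.array(c["mount"])); return K,M[:3,:3],M[:3,3]
    return K,np.array(c["R"]),np.array(c["t"])
def pt(C,u,v,z):
    K,R,t=C; d=R.T@np.linalg.solve(K,[u,v,1]); o=-R.T@t
    return (o+d*(z-o[2])/d[2]).round(4)
def proj(C,X):
    K,R,t=C; p=(K@(R@np.atleast_2d(X).T+t[:,None])); return (p[:2]/p[2]).T
def snap(name,f):
    C=cam(name); im=cams.camera(name); cv2.imwrite(f,im[:,:,::-1]); np.savez(f+".npz",*C); return C
def load(f):
    d=np.load(f+".npz"); return [d[k] for k in d.files]
def st():
    s=bot.sense(); print(round(s["time_s"],2),np.round(s["tcp_pos"],4),np.round(s["tool_rot"],3).tolist(),round(s["gripper_width"],4),np.round(s["contact_force"],1),np.round(s["gripper_force"],1)); return s
def rel(x,y,z,deg=None):
    """shift in tool axes and turn to reach TCP x,y,z with tool y axis along deg (pointing down)"""
    s=bot.sense();R=np.array(s["tool_rot"]);d=R.T@(np.array([x,y,z])-s["tcp_pos"]);print("shift",d.round(4))
    if deg is not None:
        a=np.radians(deg);yv=np.array([np.cos(a),np.sin(a),0]);
        if yv@R[:,1]<0: yv=-yv
        zv=np.array([0,0,-1.]);G=np.stack([np.cross(yv,zv),yv,zv],1)
        print("turn",Ro.from_matrix(R.T@G).as_rotvec(degrees=True).round(2), "j6",s["joints"][5])
E
python3 - <<'E'
from h import *
C=cam("top")
for n,u,v,z in [("stick",289,289,.07),("rest",222,309,.016),("stand",337,222,.004),("coaster",258,228,.01),("packet",359,301,.004),("rinse",407,228,.0),("stamp",301,168,0),("pw",293,296,.0)]: print(n,pt(C,u,v,z))
snap("wrist","pics/w0.png")
W=cam("wrist");print("cam",-W[1].T@W[2], W[0][0,0])
rel(.45,.02,.4,None)
E
```

```text
stick [0.4576 0.2649 0.07  ]
rest [0.4254 0.3988 0.016 ]
stand [0.5991 0.1687 0.004 ]
coaster [0.5878 0.3289 0.01  ]
packet [0.4382 0.1286 0.004 ]
rinse [0.5853 0.0263 0.    ]
stamp [0.7157 0.2406 0.    ]
pw [0.4503 0.2597 0.    ]
cam [ 0.35283824 -0.5806519   0.3844044 ] 352.5569394182051
shift [ 0.4181 -0.5074 -0.1814]
```

arm_command(rows="1 0.0197 -0.0269 -0.0032 0 0 0;1 0.0197 -0.0269 -0.0032 0 0 0;1 0.0197 -0.0269 -0.0032 0 0 0;1 0.0197 -0.0269 -0.0032 0 0 0;1 0.0197 -0.0269 -0.0032 0 0 0;1 0.0197 -0.0269 -0.0032 0 0 0;1 0.0197 -0.0269 -0.0032 0 0 0;1 0.0197 -0.0269 -0.0032 0 0 0;1 0.0197 -0.0269 -0.0032 0 0 0;1 0.0197 -0.0269 -0.0032 0 0 0;1 0.0197 -0.0269 -0.0032 0 0 0;1 0.0197 -0.0269 -0.0032 0 0 0;1 0.0197 -0.0269 -0.0032 0 0 0;1 0.0197 -0.0269 -0.0032 0 0 0;1 0.0197 -0.0269 -0.0032 0 0 0;1 0.0197 -0.0269 -0.0032 0 0 0;1 0.0197 -0.0269 -0.0032 0 0 0;1 0.0197 -0.0269 -0.0032 0 0 0;1 0.0197 -0.0269 -0.0032 0 0 0;1 0.0197 -0.0269 -0.0032 0 0 0")

```text
time_s: 1.82
tcp_pos: [0.4152, 0.0397, 0.2829]
tool_rot: [[0.911, 0.413, 0.0], [0.413, -0.911, -0.0], [0.0, 0.0, -1.0]]
contact_force: [0.9, -1.0, -0.1]
gripper_width: 0.0933
gripper_force: 0.0
```

arm_command(rows="1 0.0197 -0.0269 -0.0032 0 0 6;1 0.0197 -0.0269 -0.0032 0 0 6;1 0.0197 -0.0269 -0.0032 0 0 6;1 0 0 0 0 0 6;1 0 0 0 0 0 0;1 0 0 0 0 0 0")

```text
time_s: 2.32
tcp_pos: [0.4457, 0.1328, 0.2919]
tool_rot: [[1.0, 0.011, -0.001], [0.011, -1.0, -0.0], [-0.001, 0.0, -1.0]]
contact_force: [0.3, -0.3, 0.5]
gripper_width: 0.0929
gripper_force: 0.0
```

```bash
python3 - <<'E'
from h import *
s=st();print(s["joints"]);snap("wrist","pics/w1.png")
E
```

```text
2.32 [0.4457 0.1328 0.2919] [[1.0, 0.011, -0.001], [0.011, -1.0, -0.0], [-0.001, 0.0, -1.0]] 0.0929 [ 0.3 -0.3  0.5] 0.0
[ 1.34548167e+01 -2.04302743e+01  1.00582995e+02 -6.28098942e-03
  9.98918505e+01  1.02836128e+02]
```

View pics/w1.png

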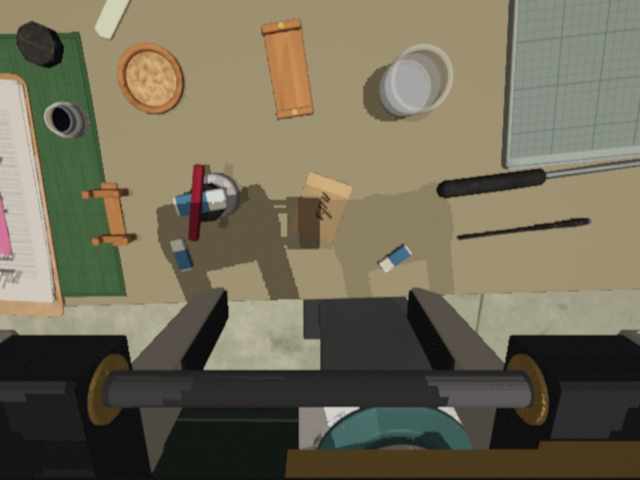

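The wrist view shows all the targets: coaster (151,78), stand (288,70), packet (320,208), rest (112,214), pile (205,200), rinse jar (408,85). I'll enlarge the crop to read the corners.

```bash
python3 - <<'E'
from h import *
im=cv2.imread("pics/w1.png")[10:254,75:360]; cv2.imwrite("pics/w1c.png",cv2.resize(im,None,fx=2.4,fy=2.4,interpolation=cv2.INTER_CUBIC))
E
```

```text
(no output)
```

View pics/w1c.png

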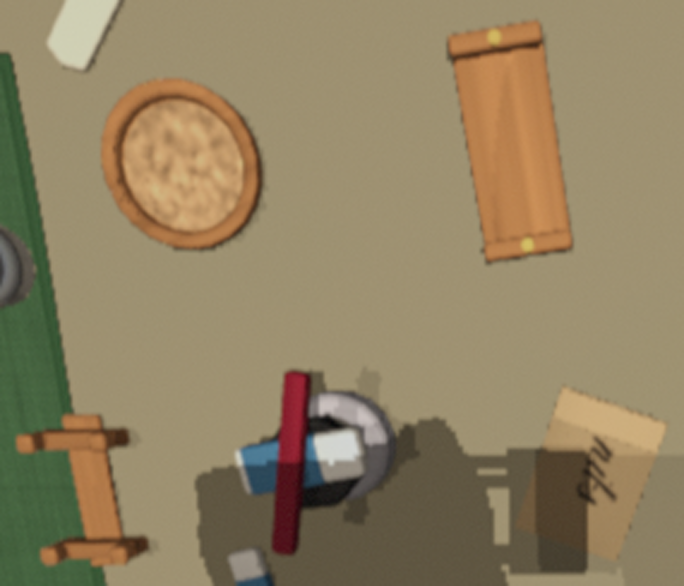

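```bash
python3 - <<'E'
from h import *
C=load("pics/w1.png")
P=lambda u,v,z:pt(C,u/2.4+75,v/2.4+10,z)
def pr(n,a,b):
    d=b-a; print(n,"mid",((a+b)/2).round(4),"len",np.linalg.norm(d).round(4),"az",np.degrees(np.arctan2(d[1],d[0])).round(1))
pr("stick",P(295,373,.082),P(282,551,.082))
pr("stand dots",P(494,37,.012),P(527,244,.012))
pr("stand diag1",P(448,36,.012),P(572,246,.012));pr("stand diag2",P(541,22,.012),P(487,263,.012))
pr("coaster h",P(102,163,.008),P(261,163,.008));pr("coaster v",P(181,78,.008),P(181,248,.008))
pr("well h",P(120,163,.01),P(246,163,.01))
pr("packet d1",P(568,388,.004),P(616,558,.004));pr("packet d2",P(666,424,.004),P(518,525,.004));pr("packet long",P(617,406,.004),P(567,541,.004))
pr("rest bar1 ears",P(22,443,.026),P(122,438,.026));pr("rest bar2 ears",P(48,553,.026),P(140,546,.026))
pr("spine",P(83,417,.005),P(108,563,.005))
pr("eraser long",P(239,468,.071),P(362,457,.071));pr("eraser short",P(352,430,.071),P(362,474,.071))
W=load("pics/w1.png");print("cam",-W[1].T@W[2])
E
```

```text
stick mid [0.4581 0.2647 0.082 ] len 0.0817 az 170.7
stand dots mid [0.6013 0.1684 0.012 ] len 0.0907 az -170.8
stand diag1 mid [0.601  0.1679 0.012 ] len 0.1074 az -147.4
stand diag2 mid [0.5998 0.1675 0.012 ] len 0.1084 az 165.5
coaster h mid [0.5918 0.3288 0.008 ] len 0.0771 az -89.4
coaster v mid [0.5908 0.3292 0.008 ] len 0.076 az 172.7
well h mid [0.5916 0.3272 0.01  ] len 0.0609 az -89.3
packet d1 mid [0.4395 0.127  0.004 ] len 0.0971 az -163.6
packet d2 mid [0.4396 0.128  0.004 ] len 0.0976 az 125.3
packet long mid [0.4398 0.1277 0.004 ] len 0.079 az 160.6
rest bar1 ears mid [0.4592 0.3935 0.026 ] len 0.0515 az -86.5
rest bar2 ears mid [0.4013 0.3915 0.026 ] len 0.0496 az -84.9
spine mid [0.4279 0.3978 0.005 ] len 0.081 az -179.4
eraser long mid [0.4572 0.2629 0.071 ] len 0.0575 az -84.3
eraser short mid [0.4622 0.2364 0.071 ] len 0.0206 az -171.0
cam [0.52718894 0.1339332  0.45812737]
```

arm_command(rows="1 0.0017 -0.0165 0.0165 0 0 0;1 0.0017 -0.0165 0.0165 0 0 0;1 0.0017 -0.0165 0.0165 0 0 0;1 0.0017 -0.0165 0.0165 0 0 0;1 0.0017 -0.0165 0.0165 0 0 0;1 0.0017 -0.0165 0.0165 0 0 0;1 0.0017 -0.0165 0.0165 0 0 0;1 0.0017 -0.0165 0.0165 0 0 0;1 0 0 0 0 0 5;1 0 0 0 0 0 5;1 0 0 0 0 0 0;1 0 0 0 0 0 0")

```text
time_s: 3.37
tcp_pos: [0.4588, 0.2641, 0.1605]
tool_rot: [[0.987, -0.163, 0.0], [-0.163, -0.987, 0.0], [0.0, -0.0, -1.0]]
contact_force: [1.4, -0.2, 0.2]
gripper_width: 0.0924
gripper_force: 0.0
```

```bash
python3 - <<'E'
from h import *
s=st();print(s["joints"]);snap("wrist","pics/w2.png");rel(.458,.2647,.074,-9.3+90)
im=cv2.imread("pics/w2.png")[90:380,60:450]; cv2.imwrite("pics/w2c.png",cv2.resize(im,None,fx=2,fy=2,interpolation=cv2.INTER_CUBIC))
E
```

```text
3.37 [0.4588 0.2641 0.1605] [[0.987, -0.163, 0.0], [-0.163, -0.987, 0.0], [0.0, -0.0, -1.0]] 0.0924 [ 1.4 -0.2  0.2] 0.0
[ 2.71701102e+01 -1.05340591e+01  1.04739541e+02 -3.34141726e-03
  8.57679963e+01  1.26575454e+02]
shift [-0.0009 -0.0003  0.0866]
turn [-0.02 -0.03 -0.1 ] j6 126.57978338875171
```

View pics/w2c.png

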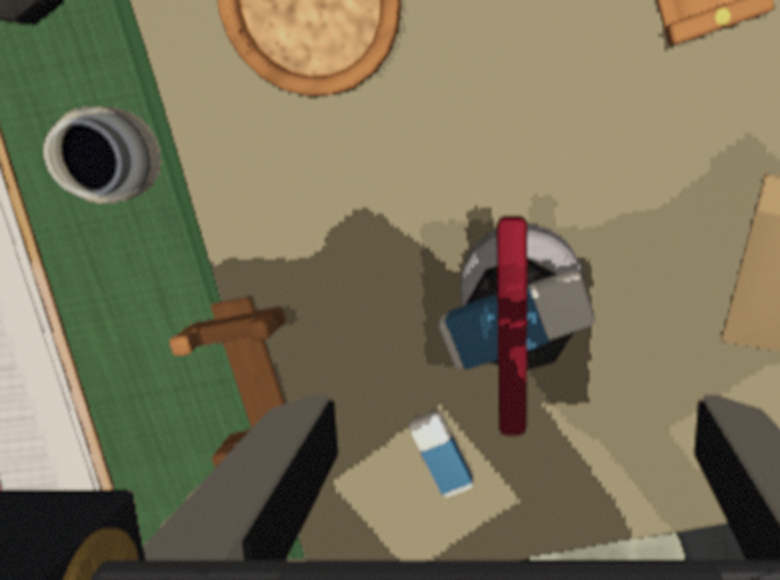

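The stick runs from (512,220) to (512,434) in the crop, so it is aligned with the fingers. The eraser and jar lie beneath it.

```bash
python3 - <<'E'
from h import *
C=load("pics/w2.png")
P=lambda u,v,z:pt(C,u/2+60,v/2+90,z)
def pr(n,a,b):
    d=b-a; print(n,"mid",((a+b)/2).round(4),"len",np.linalg.norm(d).round(4),"az",np.degrees(np.arctan2(d[1],d[0])).round(1))
pr("stick",P(512.5,219,.082),P(512,435,.082))
pr("eraser",P(455,347,.071),P(587,294,.071));pr("er w",P(443,323,.071),P(464,369,.071))
pr("pw top edge h",P(462,280,.024),P(584,268,.024))
print("pw top arc",P(521,224,.024))
pr("rest bar1",P(181,342,.026),P(272,320,.026)); print("rest spine end",P(233,303,.005))
print("coaster bottom",P(316,96,.006))
E
```

```text
stick mid [0.4578 0.2654 0.082 ] len 0.0833 az 170.4
eraser mid [0.458  0.2623 0.071 ] len 0.0545 az -76.5
er w mid [0.4521 0.2893 0.071 ] len 0.0203 az -167.5
pw top edge h mid [0.4644 0.2598 0.024 ] len 0.0542 az -93.6
pw top arc [0.4865 0.257  0.024 ]
rest bar1 mid [0.4607 0.3956 0.026 ] len 0.0434 az -85.5
rest spine end [0.4683 0.3985 0.005 ]
coaster bottom [0.5534 0.3363 0.006 ]
```

arm_command(rows="1 -0.0012 -0.0011 0.016 0 0 0;1 0 0 0.02 0 0 0;1 0 0 0.02 0 0 0;1 0 0 0.02 0 0 0;1 0 0 0.01 0 0 0;1 0 0 0 0 0 0")

```text
time_s: 3.92
tcp_pos: [0.4568, 0.2654, 0.0723]
tool_rot: [[0.986, -0.165, -0.002], [-0.165, -0.986, -0.001], [-0.002, 0.002, -1.0]]
contact_force: [-0.5, -0.5, -0.2]
gripper_width: 0.093
gripper_force: 0.0
```

arm_command(rows="0 0 0 0 0 0 0;0 0 0 0 0 0 0;0 0 0 0 0 0 0;0 0 0 0 0 0 0;0 0 0 0 0 0 0;0 0 0 0 0 0 0;0 0 0 0 0 0 0;0 0 0 0 0 0 0;0 0 0 0 0 0 0;0 0 0 0 0 0 0")

```text
time_s: 4.75
tcp_pos: [0.4576, 0.2662, 0.0742]
tool_rot: [[0.986, -0.167, -0.0], [-0.167, -0.986, -0.0], [-0.0, 0.0, -1.0]]
contact_force: [0.5, 0.1, 0.4]
gripper_width: 0.0309
gripper_force: 0.0
```

arm_command(rows="0 0 0 0 0 0 0;0 0 0 0 0 0 0;0 0 0 0 0 0 0;0 0 0 0 0 0 0;0 0 0 0 0 0 0;0 0 0 0 0 0 0")

```text
time_s: 5.25
tcp_pos: [0.4576, 0.2662, 0.0742]
tool_rot: [[0.986, -0.167, -0.0], [-0.167, -0.986, -0.0], [-0.0, 0.0, -1.0]]
contact_force: [-1.2, -0.1, -0.5]
gripper_width: 0.0106
gripper_force: 30.0
```

arm_command(rows="0 0 0 -0.01 0 0 0;0 0 0 -0.02 0 0 0;0 0 0 -0.03 0 0 0;0 0 0 -0.02 0 0 0;0 0 0 0 0 0 0")

```text
time_s: 5.67
tcp_pos: [0.459, 0.267, 0.1598]
tool_rot: [[0.986, -0.167, 0.006], [-0.167, -0.986, 0.003], [0.005, -0.004, -1.0]]
contact_force: [-0.6, -0.2, 0.3]
gripper_width: 0.0103
gripper_force: 30.0
```

```bash
python3 - <<'E'
from h import *
s=st();snap("wrist","pics/w3.png")
im=cv2.imread("pics/w3.png")[100:390,60:450]; cv2.imwrite("pics/w3c.png",cv2.resize(im,None,fx=2,fy=2,interpolation=cv2.INTER_CUBIC))
E
```

```text
5.67 [0.459  0.267  0.1598] [[0.986, -0.167, 0.006], [-0.167, -0.986, 0.003], [0.005, -0.004, -1.0]] 0.0103 [-0.6 -0.2  0.3] 30.0
```

View pics/w3c.png

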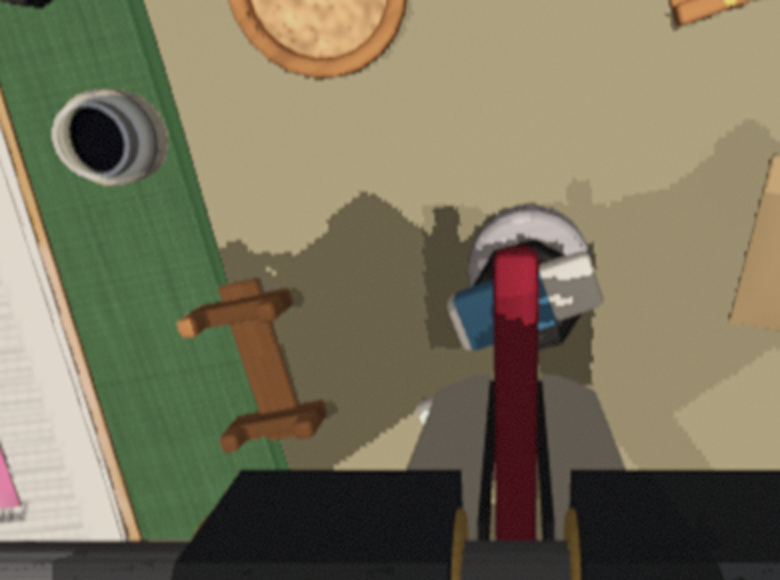

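The stick is held and the eraser is undisturbed. The rest is clear, with its spine top at (240,284), its upper bar ends at (180,325)/(300,297) and its lower bar ends at (222,440)/(325,408). I'll fit its pose next.

```bash
python3 - <<'E'
from h import *
from scipy.optimize import least_squares
C=load("pics/w3.png")
P=lambda u,v,z:pt(C,u/2+60,v/2+100,z)
L=[((222,289),(-.010,.042,.005)),((257,280),(.010,.042,.005)),((191,325),(-.0185,.0255,.023)),((292,298),(.0185,.030,.026)),((233,437),(-.0185,-.0345,.023)),((317,408),(.0185,-.030,.026))]
uv=np.array([(a[0]/2+60,a[1]/2+100) for a,_ in L]);X=np.array([b for _,b in L])
def W(p):
    c,s=np.cos(p[2]),np.sin(p[2]); return np.c_[p[0]+c*X[:,0]-s*X[:,1],p[1]+s*X[:,0]+c*X[:,1],X[:,2]]
f=lambda p:(proj(C,W(p))-uv).ravel()
r=least_squares(f,[.43,.395,-1.5]);print(r.x[:2].round(4),np.degrees(r.x[2]).round(1),r.fun.round(1))
x,y,a=r.x; rel(x,y,.16,np.degrees(a)-90)
# overlay: ears/bars model
im=cv2.imread("pics/w3.png")
def q(pts): 
    global X; X=np.array(pts,float); return proj(C,W(r.x)).round().astype(int)
for yy in(-.03,.03):
    for sx in(-1,1):
        cv2.polylines(im,[q([(sx*.014,yy-.0045,.026),(sx*.023,yy-.0045,.026),(sx*.023,yy+.0045,.026),(sx*.014,yy+.0045,.026)])],True,(255,255,0))
cv2.polylines(im,[q([(-.01,-.042,.005),(.01,-.042,.005),(.01,.042,.005),(-.01,.042,.005)])],True,(0,255,0))
cv2.imwrite("pics/ov.png",cv2.resize(im[220:340,130:240],None,fx=4,fy=4,interpolation=cv2.INTER_NEAREST))
print("eraser",P(459,327,.071),P(594,277,.071))
E
```

```text
[0.4317 0.394 ] -87.6 [ 0.2 -5.7  2.9 -5.5  4.8  0.4 -9.5  2.3  4.7  2.1 -2.6  6.6]
shift [-0.0476 -0.1211 -0.0026]
turn [-2.500e-01 -6.000e-02  7.797e+01] j6 127.03394383723622
eraser [0.4524 0.2903 0.071 ] [0.4636 0.2365 0.071 ]
```

View pics/ov.png

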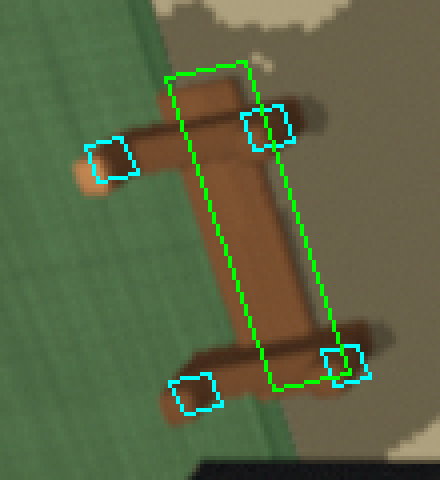

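The overlay shows my ear reading was off. The lit left ear tops are at overlay (90,175) and (178,405), and the spine edges are at (185,170)-(240,345) and (262,160)-(310,325). I'll refit with those.

```bash
python3 - <<'E'
from h import *
from scipy.optimize import least_squares
C=load("pics/w3.png")
L=[((90,175),(-.0185,.03,.026)),((178,405),(-.0185,-.03,.026)),((165,96),(-.01,.042,.005)),((238,80),(.01,.042,.005)),((223,165),(0,None,.005)),((273,330),(0,None,.005))]
uv=np.array([a for a,_ in L])/4+[130,220]
def f(p):
    c,s=np.cos(p[2]),np.sin(p[2]); out=[]
    for (u,(x,y,z)),y2,in zip([(uv[i],L[i][1]) for i in range(6)],[0]*4+list(p[3:])):
        y=y2 if y is None else y
        out.append(proj(C,[p[0]+c*x-s*y,p[1]+s*x+c*y,z])[0]-u)
    return np.ravel(out)
r=least_squares(f,[.43,.395,-1.5,.02,-.02]);print(r.x.round(4),np.degrees(r.x[2]).round(1),r.fun.round(1))
x,y,a=r.x[:3]; rel(x,y,.16,np.degrees(a))
E
```

```text
[ 0.4274  0.3984 -1.5607  0.0217 -0.0227] -89.4 [ 2.3  0.1 -0.3  1.  -1.9 -0.8  0.1 -0.4 -0.2  0.1 -0.2  0.1]
shift [-0.0525 -0.1247 -0.0026]
turn [ -0.13  -0.2  -10.18] j6 127.03394383723622
```

arm_command(rows="0 -0.0065 -0.0156 0 0 0 0;0 -0.0065 -0.0156 0 0 0 0;0 -0.0065 -0.0156 0 0 0 0;0 -0.0065 -0.0156 0 0 0 0;0 -0.0065 -0.0156 0 0 0 0;0 -0.0065 -0.0156 0 0 0 0;0 -0.0065 -0.0156 0 0 0 0;0 -0.0065 -0.0156 0 0 0 0;0 0 0 0 0 0 -5;0 0 0 0 0 0 -5;0 0 0 0 0 0 0;0 0 0 0 0 0 0")

```text
time_s: 6.72
tcp_pos: [0.4269, 0.3978, 0.1537]
tool_rot: [[1.0, 0.004, -0.001], [0.004, -1.0, -0.001], [-0.001, 0.001, -1.0]]
contact_force: [0.9, -0.2, -0.3]
gripper_width: 0.0107
gripper_force: 30.0
```

```bash
python3 - <<'E'
from h import *
st();rel(.4274,.3984,.020,-89.4)
E
```

```text
6.72 [0.4269 0.3978 0.1537] [[1.0, 0.004, -0.001], [0.004, -1.0, -0.001], [-0.001, 0.001, -1.0]] 0.0107 [ 0.9 -0.2 -0.3] 30.0
shift [ 0.0006 -0.0007  0.1337]
turn [ 0.04  0.04 -0.35] j6 130.22460266746197
```

arm_command(rows="0 0.0005 -0.0007 0.024 0 0 0;0 0 0 0.025 0 0 0;0 0 0 0.025 0 0 0;0 0 0 0.02 0 0 0;0 0 0 0.015 0 0 0;0 0 0 0.01 0 0 0;0 0 0 0.007 0 0 0;0 0 0 0.005 0 0 0;0 0 0 0.002 0 0 0;0 0 0 0 0 0 0;0 0 0 0 0 0 0")

```text
time_s: 7.63
tcp_pos: [0.4279, 0.3989, 0.022]
tool_rot: [[1.0, 0.007, 0.001], [0.007, -1.0, 0.001], [0.001, -0.001, -1.0]]
contact_force: [-0.6, -0.9, -0.4]
gripper_width: 0.0105
gripper_force: 30.0
```

arm_command(rows="0 0 0 0.001 0 0 0;0 0 0 0.001 0 0 0;0 0 0 0.001 0 0 0;0 0 0 0 0 0 0")

```text
time_s: 7.97
tcp_pos: [0.4278, 0.3989, 0.0192]
tool_rot: [[1.0, 0.007, 0.001], [0.007, -1.0, 0.0], [0.001, -0.0, -1.0]]
contact_force: [-2.4, -2.1, 7.6]
gripper_width: 0.0105
gripper_force: 30.0
```

arm_command(rows="0.4 0 0 0 0 0 0;0.4 0 0 0 0 0 0;0.4 0 0 0 0 0 0;0.4 0 0 0 0 0 0;0.4 0 0 0 0 0 0;0.4 0 0 -0.01 0 0 0;0.4 0 0 -0.03 0 0 0;0.8 0 0 -0.04 0 0 0;0.8 0 0 -0.04 0 0 0;0.8 0 0 -0.02 0 0 0;0.8 0 0 0 0 0 0")

```text
time_s: 8.88
tcp_pos: [0.429, 0.3998, 0.1649]
tool_rot: [[1.0, 0.007, 0.006], [0.007, -1.0, 0.005], [0.006, -0.005, -1.0]]
contact_force: [0.3, -0.7, 0.0]
gripper_width: 0.0591
gripper_force: 0.0
```

```bash
python3 - <<'E'
from h import *
s=st();snap("wrist","pics/w4.png");snap("top","pics/t4.png")
a=cv2.resize(cv2.imread("pics/w4.png")[120:380,230:590],None,fx=2.2,fy=2.2,interpolation=cv2.INTER_CUBIC); cv2.imwrite("pics/w4c.png",a)
E
```

```text
8.88 [0.429  0.3998 0.1649] [[1.0, 0.007, 0.006], [0.007, -1.0, 0.005], [0.006, -0.005, -1.0]] 0.0591 [ 0.3 -0.7  0. ] 0.0
```

View pics/w4c.png

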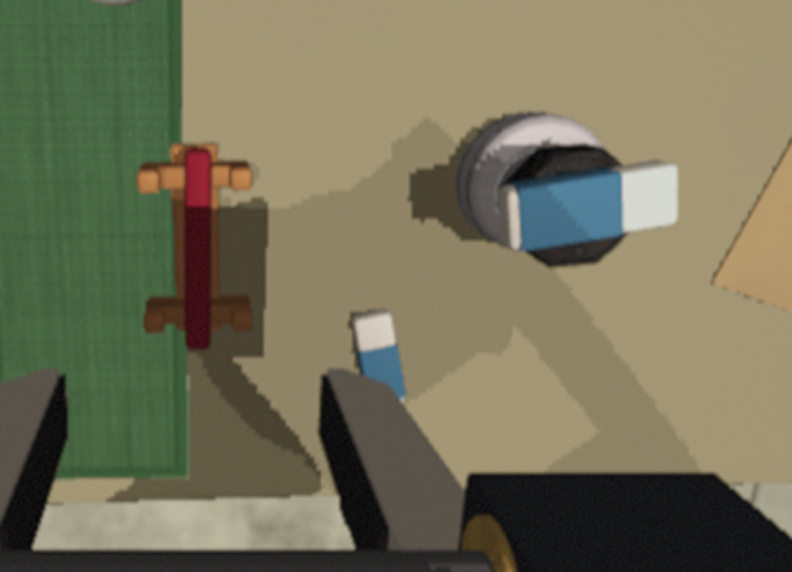

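The stick lies in both notches. The eraser's top face has corners at (520,183), (677,162), (678,222) and (521,250), and the cap spans rows 145–265.

```bash
python3 - <<'E'
from h import *
C=load("pics/w4.png")
P=lambda u,v,z:pt(C,u/2.2+230,v/2.2+120,z)
c=np.array([P(518,184,.071),P(677,161,.071),P(678,223,.071),P(521,250,.071)])
print("er",c.mean(0).round(4)); 
for i in range(4):
    d=c[(i+1)%4]-c[i];print(np.linalg.norm(d).round(4),np.degrees(np.arctan2(d[1],d[0])).round(1))
print("cap",P(578,145,.059),P(578,266,.059)); print("pw",P(462,180,.024),P(540,112,.024),P(500,245,.02))
e=c.mean(0); d=c[1]+c[2]-c[0]-c[3]; a=np.degrees(np.arctan2(d[1],d[0])); print(a)
rel(e[0],e[1],.12,a+90)
E
```

```text
er [0.458  0.2626 0.071 ]
0.0527 -81.1
0.0216 -168.5
0.0534 100.8
0.0233 9.6
cap [0.4768 0.2666 0.059 ] [0.433  0.2601 0.059 ]
pw [0.4585 0.2935 0.024 ] [0.4852 0.2661 0.024 ] [0.4309 0.2736 0.02  ]
-80.12956981965357
shift [0.0292 0.1364 0.0393]
turn [-1.100e-01 -2.000e-02  8.053e+01] j6 130.0926810667515
```

arm_command(rows="0.8 0.0042 0.0194 0 0 0 0;0.8 0.0042 0.0194 0 0 0 0;0.8 0.0042 0.0194 0 0 0 0;0.8 0.0042 0.0194 0 0 0 0;0.8 0.0042 0.0194 0 0 0 0;0.8 0.0042 0.0194 0 0 0 0;0.8 0.0042 0.0194 0 0 0 0;0.8 0 0 0 0 0 -7;0.8 0 0 0 0 0 -7;0.8 0 0 0 0 0 -7;0.8 0 0 0 0 0 -7;0.8 0 0 0 0 0 -7;0.8 0 0 0 0 0 -7;0.8 0 0 0 0 0 -7;0.8 0 0 0 0 0 -7")

```text
time_s: 10.23
tcp_pos: [0.4574, 0.2628, 0.1567]
tool_rot: [[0.548, 0.836, -0.002], [0.836, -0.548, -0.001], [-0.002, -0.001, -1.0]]
contact_force: [0.0, 0.1, 0.2]
gripper_width: 0.0746
gripper_force: 0.0
```

arm_command(rows="0.8 0 0 0 0 0 -7;0.8 0 0 0 0 0 -7;0.8 0 0 0 0 0 -7;0.8 0 0 0 0 0 -7;0.8 0 0 0 0 0 -7;0.8 0 0 0 0 0 -7;0.8 0 0 0.02 0 0 -1.5;0.8 0 0 0 0 0 0;0.8 0 0 0 0 0 0")

```text
time_s: 10.98
tcp_pos: [0.4571, 0.2626, 0.1366]
tool_rot: [[-0.17, 0.985, -0.003], [0.985, 0.17, -0.002], [-0.001, -0.003, -1.0]]
contact_force: [-0.0, 0.3, 1.0]
gripper_width: 0.0744
gripper_force: 0.0
```

```bash
python3 - <<'E'
from h import *
s=st();rel(.458,.263,.0615,9.9);snap("wrist","pics/w5.png")
im=cv2.imread("pics/w5.png")[130:380,170:470];cv2.imwrite("pics/w5c.png",cv2.resize(im,None,fx=2.2,fy=2.2,interpolation=cv2.INTER_CUBIC))
E
```

```text
10.98 [0.4571 0.2626 0.1366] [[-0.17, 0.985, -0.003], [0.985, 0.17, -0.002], [-0.001, -0.003, -1.0]] 0.0744 [-0.   0.3  1. ] 0.0
shift [0.0003 0.0012 0.0751]
turn [-0.19  0.06 -0.1 ] j6 17.300090784613996
```

View pics/w5c.png

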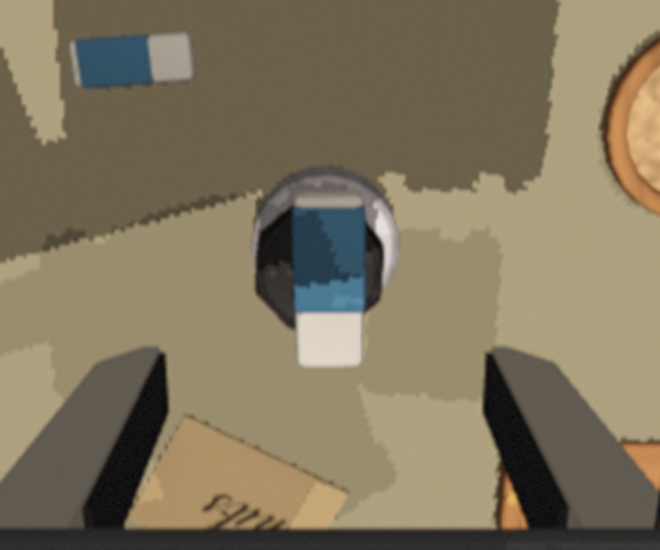

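The eraser is aligned between the fingers: columns 293–365, rows 207–366. The cap spans columns 256–383.

```bash
python3 - <<'E'
from h import *
C=load("pics/w5.png")
P=lambda u,v,z:pt(C,u/2.2+170,v/2.2+130,z)
a,b=P(329,207,.071),P(330,367,.071);print(a,b,(a+b)/2,np.linalg.norm(a-b))
a,b=P(293,300,.071),P(365,300,.071);print((a+b)/2,np.linalg.norm(a-b))
a,b=P(255,255,.059),P(384,255,.059);print("cap",(a+b)/2,np.linalg.norm(a-b))
a,b=P(252,235,.024),P(399,235,.024);print("pw",(a+b)/2,np.linalg.norm(a-b),P(326,165,.024))
E
```

```text
[0.4532 0.2889 0.071 ] [0.4627 0.2359 0.071 ] [0.45795 0.2624  0.071  ] 0.05384468404587401
[0.4584 0.2589 0.071 ] 0.022951252689123538
cap [0.4534 0.2695 0.059 ] 0.04241556318145499
pw [0.4558 0.2669 0.024 ] 0.05481204247243483 [0.4515 0.2929 0.024 ]
```

arm_command(rows="0.8 0 0.001 0.02 0 0 0;0.8 0 0 0.02 0 0 0;0.8 0 0 0.02 0 0 0;0.8 0 0 0.009 0 0 0;0.8 0 0 0.005 0 0 0;0.8 0 0 0 0 0 0;0 0 0 0 0 0 0;0 0 0 0 0 0 0;0 0 0 0 0 0 0;0 0 0 0 0 0 0;0 0 0 0 0 0 0;0 0 0 0 0 0 0;0 0 0 0 0 0 0;0 0 0 0 0 0 0;0 0 0 0 0 0 0;0 0 0 0 0 0 0;0 0 0 0 0 0 0;0 0 0 0 0 0 0")

```text
time_s: 12.53
tcp_pos: [0.4589, 0.2632, 0.0642]
tool_rot: [[-0.172, 0.985, -0.0], [0.985, 0.172, -0.0], [-0.0, -0.0, -1.0]]
contact_force: [-0.1, -0.2, 0.7]
gripper_width: 0.0213
gripper_force: 30.0
```

```bash
python3 - <<'E'
from h import *
s=st();rel(.6005,.168,.0065,-80.9)
E
```

```text
12.53 [0.4589 0.2632 0.0642] [[-0.172, 0.985, -0.0], [0.985, 0.172, -0.0], [-0.0, -0.0, -1.0]] 0.0213 [-0.1 -0.2  0.7] 30.0
shift [-0.1181  0.1231  0.0577]
turn [ -0.    -0.   -89.21] j6 17.1796082320028
```

arm_command(rows="0 0 0 -0.01 0 0 0;0 0 0 -0.02 0 0 0;0 0 0 -0.03 0 0 0;0 -0.0131 0.0137 0 0 0 0;0 -0.0131 0.0137 0 0 0 0;0 -0.0131 0.0137 0 0 0 0;0 -0.0131 0.0137 0 0 0 0;0 -0.0131 0.0137 0 0 0 0;0 -0.0131 0.0137 0 0 0 0;0 -0.0131 0.0137 0 0 0 0;0 -0.0131 0.0137 0 0 0 0;0 -0.0131 0.0137 0 0 0 0;0 0 0 0 0 0 -7;0 0 0 0 0 0 -7;0 0 0 0 0 0 -7;0 0 0 0 0 0 -7;0 0 0 0 0 0 -7;0 0 0 0 0 0 -7")

```text
time_s: 14.03
tcp_pos: [0.601, 0.1681, 0.1248]
tool_rot: [[-0.791, 0.612, 0.0], [0.612, 0.791, 0.0], [-0.0, 0.0, -1.0]]
contact_force: [0.4, 0.0, 0.5]
gripper_width: 0.0214
gripper_force: 30.0
```

arm_command(rows="0 0 0 0 0 0 -7;0 0 0 0 0 0 -7;0 0 0 0 0 0 -7;0 0 0 0 0 0 -7;0 0 0 0 0 0 -7;0 0 0 0 0 0 -7;0 0 0 0 0 0 -5.2;0 0 0 0 0 0 0;0 0 0 0 0 0 0")

```text
time_s: 14.78
tcp_pos: [0.6009, 0.1682, 0.1246]
tool_rot: [[-0.988, -0.155, 0.0], [-0.155, 0.988, 0.0], [-0.0, 0.0, -1.0]]
contact_force: [0.1, -0.5, -0.9]
gripper_width: 0.0214
gripper_force: 30.0
```

```bash
python3 - <<'E'
from h import *
s=st();rel(.6005,.168,.0095,99.1);snap("wrist","pics/w6.png");snap("top","pics/t6.png")
a=cv2.resize(cv2.imread("pics/w6.png")[130:430,100:500],None,fx=1.5,fy=1.5,interpolation=cv2.INTER_CUBIC)
cv2.imwrite("pics/w6c.png",a)
E
```

```text
14.78 [0.6009 0.1682 0.1246] [[-0.988, -0.155, 0.0], [-0.155, 0.988, 0.0], [-0.0, 0.0, -1.0]] 0.0214 [ 0.1 -0.5 -0.9] 30.0
shift [ 4.000e-04 -1.000e-04  1.151e-01]
turn [ 0.    0.   -0.18] j6 -85.62670384891338
```

View pics/w6c.png

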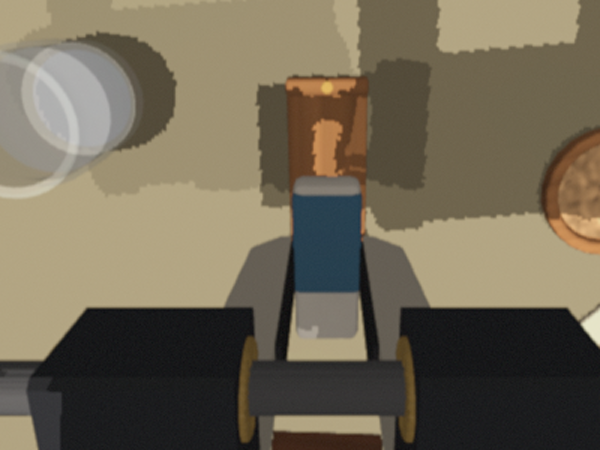

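The eraser is centred over the stand and parallel to it. Descending.

arm_command(rows="0 0 0 0.02 0 0 0;0 0 0 0.02 0 0 0;0 0 0 0.02 0 0 0;0 0 0 0.02 0 0 0;0 0 0 0.015 0 0 0;0 0 0 0.01 0 0 0;0 0 0 0.004 0 0 0;0 0 0 0.002 0 0 0;0 0 0 0.001 0 0 0;0 0 0 0 0 0 0")

```text
time_s: 15.72
tcp_pos: [0.6012, 0.1684, 0.0131]
tool_rot: [[-0.987, -0.158, 0.001], [-0.158, 0.987, 0.0], [-0.001, 0.0, -1.0]]
contact_force: [-0.1, -0.3, 0.9]
gripper_width: 0.0216
gripper_force: 30.0
```

arm_command(rows="0 0 0 0.001 0 0 0;0 0 0 0.001 0 0 0;0 0 0 0.001 0 0 0;0 0 0 0 0 0 0")

```text
time_s: 16.05
tcp_pos: [0.6007, 0.1683, 0.0093]
tool_rot: [[-0.987, -0.158, 0.0], [-0.158, 0.987, 0.0], [-0.0, 0.0, -1.0]]
contact_force: [-0.3, 0.0, -0.3]
gripper_width: 0.0214
gripper_force: 30.0
```

arm_command(rows="0 0 0 0.001 0 0 0;0 0 0 0.0005 0 0 0;0 0 0 0 0 0 0")

```text
time_s: 16.3
tcp_pos: [0.6008, 0.1683, 0.0092]
tool_rot: [[-0.987, -0.158, 0.0], [-0.158, 0.987, 0.0], [-0.0, -0.0, -1.0]]
contact_force: [-8.1, -2.1, 15.7]
gripper_width: 0.0215
gripper_force: 30.0
```

arm_command(rows="0.5 0 0 0 0 0 0;0.5 0 0 0 0 0 0;0.5 0 0 0 0 0 0;0.5 0 0 0 0 0 0;0.5 0 0 0 0 0 0;0.5 0 0 -0.01 0 0 0;0.8 0 0 -0.03 0 0 0;0.8 0 0 -0.04 0 0 0;0.8 0 0 -0.04 0 0 0;0.8 0 0 0 0 0 0")

```text
time_s: 17.13
tcp_pos: [0.6034, 0.1689, 0.1373]
tool_rot: [[-0.987, -0.158, 0.01], [-0.158, 0.987, 0.002], [-0.011, 0.001, -1.0]]
contact_force: [0.3, 0.4, 1.6]
gripper_width: 0.0687
gripper_force: 0.0
```

```bash
python3 - <<'E'
from h import *
s=st();snap("wrist","pics/w7.png");snap("top","pics/t7.png");print(s["joints"])
a=cv2.resize(cv2.imread("pics/t7.png")[180:345,200:420],None,fx=1.8,fy=1.8,interpolation=cv2.INTER_CUBIC)
b=cv2.resize(cv2.imread("pics/w7.png")[60:420],(0,0),fx=.62,fy=.62); h=max(a.shape[0],b.shape[0])
p=lambda m:cv2.copyMakeBorder(m,0,h-m.shape[0],0,0,cv2.BORDER_CONSTANT)
cv2.imwrite("pics/c7.png",np.hstack([p(a),p(b)])); print(a.shape,b.shape)
rel(.456,.264,.13,None)
E
```

```text
17.13 [0.6034 0.1689 0.1373] [[-0.987, -0.158, 0.01], [-0.158, 0.987, 0.002], [-0.011, 0.001, -1.0]] 0.0687 [0.3 0.4 1.6] 0.0
[ 1.33087475e+01  2.15940412e+00  9.49293160e+01 -9.49228989e-04
  8.23046137e+01 -8.57894752e+01]
(297, 396, 3) (223, 397, 3)
shift [ 1.285e-01  1.173e-01 -1.000e-04]
```

View pics/c7.png

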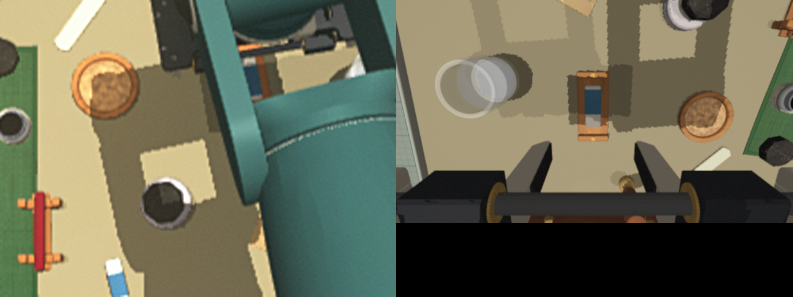

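The eraser lies on its stand between the blocks, and the jar on the paperweight is now exposed. Next I go over it and segment the black cap.

arm_command(rows="1 0.0161 0.0147 0 0 0 0;1 0.0161 0.0147 0 0 0 0;1 0.0161 0.0147 0 0 0 0;1 0.0161 0.0147 0 0 0 0;1 0.0161 0.0147 0 0 0 0;1 0.0161 0.0147 0 0 0 0;1 0.0161 0.0147 0 0 0 0;1 0.0161 0.0147 0 0 0 0;1 0 0 0 0 0 0;1 0 0 0 0 0 0")

```text
time_s: 18.07
tcp_pos: [0.4541, 0.2642, 0.1269]
tool_rot: [[-0.987, -0.16, -0.001], [-0.16, 0.987, -0.001], [0.001, -0.0, -1.0]]
contact_force: [-0.1, 0.2, -0.0]
gripper_width: 0.0926
gripper_force: 0.0
```

```bash
python3 - <<'E'
from h import *
s=st();C=snap("wrist","pics/w8.png");print(proj(C,[.456,.264,.059]))
im=cv2.imread("pics/w8.png")
cv2.imwrite("pics/w8c.png",cv2.resize(im[150:370,190:450],None,fx=2.5,fy=2.5,interpolation=cv2.INTER_CUBIC))
E
```

```text
18.07 [0.4541 0.2642 0.1269] [[-0.987, -0.16, -0.001], [-0.16, 0.987, -0.001], [0.001, -0.0, -1.0]] 0.0926 [-0.1  0.2 -0. ] 0.0
[[316.59320711 263.18940289]]
```

View pics/w8c.png

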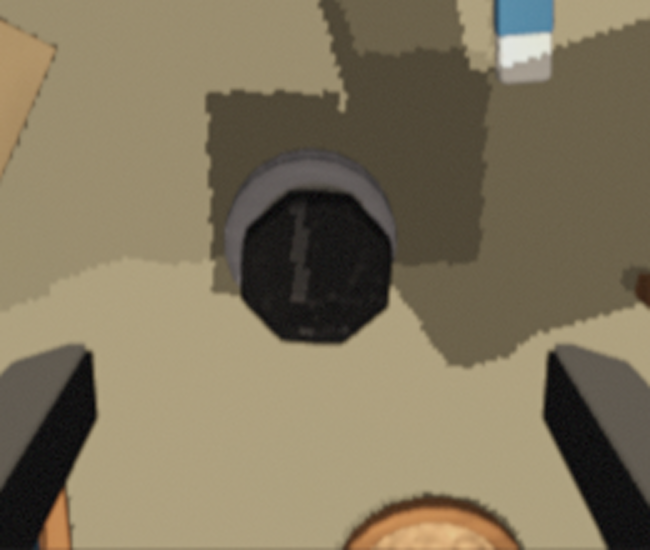

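The cap spans columns 241–392 with its bottom at row 343. The paperweight's top disc spans columns 225–396 with its top edge at row 150.

```bash
python3 - <<'E'
from h import *
C=load("pics/w8.png")
P=lambda u,v,z:pt(C,u/2.5+190,v/2.5+150,z)
l,r=P(241,268,.059),P(392,268,.059);print("cap lr",l,r,(l+r)/2,np.linalg.norm(l-r))
t,b=P(316,190,.059),P(316,343,.059);print("cap tb",t,b,(t+b)/2,np.linalg.norm(t-b))
l,r=P(225,237,.024),P(396,237,.024);print("pw",(l+r)/2,np.linalg.norm(l-r),P(310,150,.018))
c=(P(241,268,.059)+P(392,268,.059))/2
rel(.456,.265,.037)
E
```

```text
cap lr [0.455  0.2424 0.059 ] [0.4482 0.2842 0.059 ] [0.4516 0.2633 0.059 ] 0.04234949822607112
cap tb [0.4294 0.2596 0.059 ] [0.4742 0.2668 0.059 ] [0.4518 0.2632 0.059 ] 0.04537488291995915
pw [0.45335 0.26155 0.024  ] 0.054597618995703444 [0.4268 0.2571 0.018 ]
shift [-0.0015  0.001   0.09  ]
```

arm_command(rows="1 0.0012 -0.0005 0.02 0 0 0;1 0 0 0.02 0 0 0;1 0 0 0.02 0 0 0;1 0 0 0.015 0 0 0;1 0 0 0.01 0 0 0;1 0 0 0.005 0 0 0;1 0 0 0 0 0 0;0.3 0 0 0 0 0 0;0 0 0 0 0 0 0;0 0 0 0 0 0 0;0 0 0 0 0 0 0;0 0 0 0 0 0 0;0 0 0 0 0 0 0;0 0 0 0 0 0 0;0 0 0 0 0 0 0;0 0 0 0 0 0 0;0 0 0 0 0 0 0")

```text
time_s: 19.53
tcp_pos: [0.4538, 0.2634, 0.0378]
tool_rot: [[-0.987, -0.158, 0.0], [-0.158, 0.987, 0.0], [-0.0, 0.0, -1.0]]
contact_force: [-0.9, -0.5, 1.0]
gripper_width: 0.0425
gripper_force: 29.8
```

```bash
python3 - <<'E'
from h import *
s=st();rel(.591,.329,.09)
E
```

```text
19.53 [0.4538 0.2634 0.0378] [[-0.987, -0.158, 0.0], [-0.158, 0.987, 0.0], [-0.0, 0.0, -1.0]] 0.0425 [-0.9 -0.5  1. ] 29.8
shift [-0.1458  0.0431 -0.0522]
```

arm_command(rows="0 0 0 -0.008 0 0 0;0 0 0 -0.016 0 0 0;0 0 0 -0.018 0 0 0;0 0 0 -0.01 0 0 0;0 -0.0095 0.0028 0 0 0 0;0 -0.0145 0.0043 0 0 0 0;0 -0.0145 0.0043 0 0 0 0;0 -0.0145 0.0043 0 0 0 0;0 -0.0145 0.0043 0 0 0 0;0 -0.0145 0.0043 0 0 0 0;0 -0.0145 0.0043 0 0 0 0;0 -0.0145 0.0043 0 0 0 0;0 -0.0145 0.0043 0 0 0 0;0 -0.0118 0.0035 0 0 0 0;0 -0.0075 0.0022 0 0 0 0;0 0 0 0 0 0 0;0 0 0 0 0 0 0")

```text
time_s: 20.95
tcp_pos: [0.5899, 0.3285, 0.0888]
tool_rot: [[-0.987, -0.158, -0.001], [-0.158, 0.987, -0.001], [0.001, -0.0, -1.0]]
contact_force: [-0.3, 0.8, -0.1]
gripper_width: 0.042
gripper_force: 29.8
```

```bash
python3 - <<'E'
from h import *
s=st();rel(.5905,.329,.018)
C=snap("wrist","pics/w9.png");snap("top","pics/t9.png")
th=np.linspace(0,6.283,60)
im=cv2.imread("pics/w9.png")
for r,z in((.038,.01),(.030,.01)):
    q=proj(C,np.c_[.5905+r*np.cos(th),.329+r*np.sin(th),0*th+z]); cv2.polylines(im,[q.round().astype(int)],True,(255,255,0))
T=cam("top");it=cv2.imread("pics/t9.png")
pw=np.c_[.4535+.028*np.cos(th),.262+.028*np.sin(th),0*th+.024]
cv2.polylines(it,[proj(T,pw).round().astype(int)],True,(255,255,0))
cv2.imwrite("pics/c9.png",np.hstack([cv2.resize(im[150:350,210:430],(440,400)),cv2.resize(it[240:340,250:340],(360,400),interpolation=cv2.INTER_NEAREST)]))
E
```

```text
20.95 [0.5899 0.3285 0.0888] [[-0.987, -0.158, -0.001], [-0.158, 0.987, -0.001], [0.001, -0.0, -1.0]] 0.042 [-0.3  0.8 -0.1] 29.8
shift [-0.0008  0.0004  0.0708]
```

View pics/c9.png

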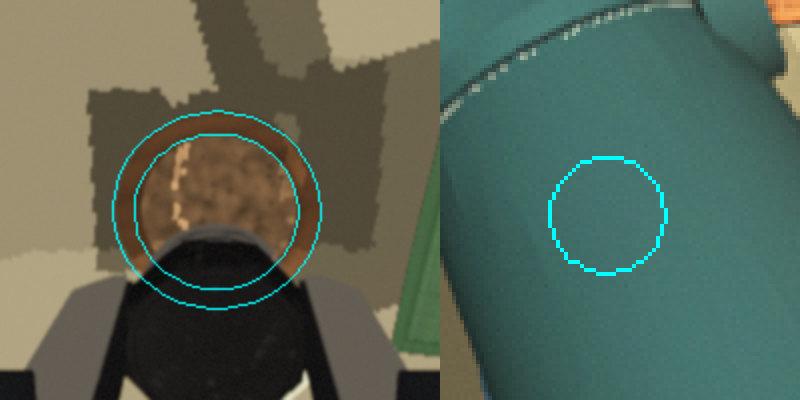

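The coaster overlay matches to about 1 mm. Lowering the jar.

arm_command(rows="0 -0.0006 0 0.014 0 0 0;0 0 0 0.016 0 0 0;0 0 0 0.015 0 0 0;0 0 0 0.01 0 0 0;0 0 0 0.006 0 0 0;0 0 0 0.003 0 0 0;0 0 0 0.002 0 0 0;0 0 0 0 0 0 0;0 0 0 0 0 0 0")

```text
time_s: 21.8
tcp_pos: [0.5909, 0.3289, 0.0244]
tool_rot: [[-0.987, -0.158, 0.001], [-0.158, 0.987, 0.0], [-0.001, 0.0, -1.0]]
contact_force: [0.5, -0.7, -0.7]
gripper_width: 0.0426
gripper_force: 29.8
```

arm_command(rows="0 0 0 0.001 0 0 0;0 0 0 0.001 0 0 0;0 0 0 0.001 0 0 0;0 0 0 0.001 0 0 0;0 0 0 0 0 0 0")

```text
time_s: 22.22
tcp_pos: [0.5905, 0.3287, 0.0195]
tool_rot: [[-0.987, -0.158, -0.0], [-0.158, 0.987, -0.0], [0.0, -0.0, -1.0]]
contact_force: [-0.0, 0.1, -0.3]
gripper_width: 0.0427
gripper_force: 29.8
```

arm_command(rows="0 0 0 0.001 0 0 0;0 0 0 0.0008 0 0 0;0 0 0 0 0 0 0")

```text
time_s: 22.47
tcp_pos: [0.5906, 0.3287, 0.0179]
tool_rot: [[-0.987, -0.158, 0.0], [-0.158, 0.987, 0.0], [-0.0, 0.0, -1.0]]
contact_force: [-0.5, -0.9, -0.5]
gripper_width: 0.0422
gripper_force: 29.8
```

arm_command(rows="0 0 0 0.0007 0 0 0;0 0 0 0 0 0 0;0 0 0 0 0 0 0")

```text
time_s: 22.72
tcp_pos: [0.5907, 0.3287, 0.0178]
tool_rot: [[-0.987, -0.158, 0.0], [-0.158, 0.987, 0.0], [-0.0, 0.0, -1.0]]
contact_force: [-2.4, -1.7, 5.5]
gripper_width: 0.0425
gripper_force: 29.8
```

arm_command(rows="1 0 0 0 0 0 0;1 0 0 0 0 0 0;1 0 0 0 0 0 0;1 0 0 0 0 0 0;1 0 0 0 0 0 0;1 0 0 0 0 0 0;1 0 0 0 0 0 0;1 0 0 -0.01 0 0 0;1 0 0 -0.02 0 0 0;1 0 0 -0.03 0 0 0;1 0 0 -0.03 0 0 0;1 0 0 -0.02 0 0 0;1 0 0 0 0 0 0")

```text
time_s: 23.8
tcp_pos: [0.5921, 0.3295, 0.1336]
tool_rot: [[-0.987, -0.158, 0.006], [-0.158, 0.987, 0.003], [-0.007, 0.002, -1.0]]
contact_force: [0.6, 0.9, -0.0]
gripper_width: 0.093
gripper_force: 0.0
```

arm_command(rows="1 0.0146 -0.0044 0 0 0 0;1 0.0146 -0.0044 0 0 0 0;1 0.0146 -0.0044 0 0 0 0;1 0.0146 -0.0044 0 0 0 0;1 0.0146 -0.0044 0 0 0 0;1 0.0146 -0.0044 0 0 0 0;1 0.0146 -0.0044 0 0 0 0;1 0.0146 -0.0044 0 0 0 0;1 0.0146 -0.0044 0 0 0 0;1 0.0146 -0.0044 0 0 0 0;1 0 0 0 0 0 0;1 0 0 0 0 0 0")

```text
time_s: 24.8
tcp_pos: [0.4533, 0.2622, 0.1278]
tool_rot: [[-0.987, -0.158, 0.001], [-0.158, 0.987, 0.0], [-0.001, 0.0, -1.0]]
contact_force: [0.3, -0.3, 0.8]
gripper_width: 0.0929
gripper_force: 0.0
```

```bash
python3 - <<'E'
from h import *
s=st();C=snap("wrist","pics/w10.png");T=snap("top","pics/t10.png")
th=np.linspace(0,6.283,60)
im=cv2.imread("pics/w10.png"); print(proj(C,[.4535,.262,.024]))
for z in(.024,0): cv2.polylines(im,[proj(C,np.c_[.4535+.028*np.cos(th),.262+.028*np.sin(th),0*th+z]).round().astype(int)],True,(255,255,0))
# packet overlay, x axis az 160.6
a=np.radians(160.6);c,s_=np.cos(a),np.sin(a)
q=np.array([(.4395+c*x-s_*y,.1275+s_*x+c*y,.004) for x,y in((.041,.03),(-.041,.03),(-.041,-.03),(.041,-.03))])
cv2.polylines(im,[proj(C,q).round().astype(int)],True,(0,255,0))
it=cv2.imread("pics/t10.png")
cv2.imwrite("pics/c10.png",np.hstack([cv2.resize(im[130:380,150:450],(480,400)),cv2.resize(it[185:335,205:325],(320,400))]))
E
```

```text
24.8 [0.4533 0.2622 0.1278] [[-0.987, -0.158, 0.001], [-0.158, 0.987, 0.0], [-0.001, 0.0, -1.0]] 0.0929 [ 0.3 -0.3  0.8] 0.0
[[317.08736477 245.68432575]]
```

View pics/c10.png

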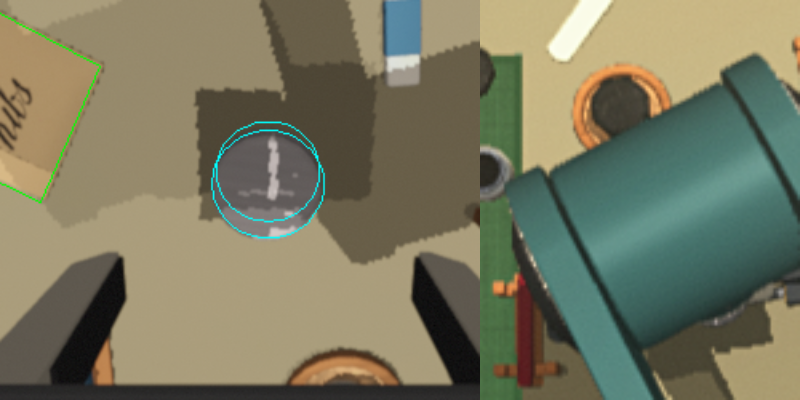

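The paperweight overlay (about 268,183) and the packet overlay both fit, and the jar stands in the coaster. Gripping the paperweight.

arm_command(rows="1 0 0 0.025 0 0 0;1 0 0 0.025 0 0 0;1 0 0 0.025 0 0 0;1 0 0 0.02 0 0 0;1 0 0 0.015 0 0 0;1 0 0 0.007 0 0 0;1 0 0 0.004 0 0 0;1 0 0 0 0 0 0;1 0 0 0 0 0 0")

```text
time_s: 25.65
tcp_pos: [0.4539, 0.2624, 0.007]
tool_rot: [[-0.987, -0.158, 0.001], [-0.158, 0.987, 0.0], [-0.001, 0.0, -1.0]]
contact_force: [-0.2, -0.3, 0.6]
gripper_width: 0.0929
gripper_force: 0.0
```

arm_command(rows="0 0 0 0 0 0 0;0 0 0 0 0 0 0;0 0 0 0 0 0 0;0 0 0 0 0 0 0;0 0 0 0 0 0 0;0 0 0 0 0 0 0;0 0 0 0 0 0 0;0 0 0 0 0 0 0;0 0 0 0 0 0 0")

```text
time_s: 26.4
tcp_pos: [0.4534, 0.2621, 0.0063]
tool_rot: [[-0.987, -0.158, -0.0], [-0.158, 0.987, -0.0], [0.0, -0.0, -1.0]]
contact_force: [-0.7, -2.3, 2.6]
gripper_width: 0.0548
gripper_force: 30.0
```

```bash
python3 - <<'E'
from h import *
s=st();rel(.4395,.1275,.06)
E
```

```text
26.4 [0.4534 0.2621 0.0063] [[-0.987, -0.158, -0.0], [-0.158, 0.987, -0.0], [0.0, -0.0, -1.0]] 0.0548 [-0.7 -2.3  2.6] 30.0
shift [ 0.035  -0.1307 -0.0536]
```

arm_command(rows="0 0 0 -0.006 0 0 0;0 0 0 -0.012 0 0 0;0 0 0 -0.015 0 0 0;0 0 0 -0.012 0 0 0;0 0 0 -0.008 0 0 0;0 0.0035 -0.0131 0 0 0 0;0 0.0035 -0.0131 0 0 0 0;0 0.0035 -0.0131 0 0 0 0;0 0.0035 -0.0131 0 0 0 0;0 0.0035 -0.0131 0 0 0 0;0 0.0035 -0.0131 0 0 0 0;0 0.0035 -0.0131 0 0 0 0;0 0.0035 -0.0131 0 0 0 0;0 0.0035 -0.0131 0 0 0 0;0 0.0035 -0.0131 0 0 0 0;0 0 0 0 0 0 0;0 0 0 0 0 0 0")

```text
time_s: 27.82
tcp_pos: [0.4394, 0.1262, 0.0591]
tool_rot: [[-0.988, -0.156, 0.0], [-0.156, 0.988, 0.0], [-0.0, 0.0, -1.0]]
contact_force: [0.2, 0.1, -4.0]
gripper_width: 0.0548
gripper_force: 30.0
```

arm_command(rows="0 0 0 0.01 0 0 0;0 0 0 0.014 0 0 0;0 0 0 0.012 0 0 0;0 0 0 0.006 0 0 0;0 0 0 0.003 0 0 0;0 0 0 0.001 0 0 0;0 0 0 0 0 0 0;0 0 0 0 0 0 0")

```text
time_s: 28.48
tcp_pos: [0.4398, 0.1274, 0.0137]
tool_rot: [[-0.987, -0.158, 0.001], [-0.158, 0.987, 0.0], [-0.001, 0.0, -1.0]]
contact_force: [0.5, -0.6, -3.8]
gripper_width: 0.0547
gripper_force: 30.0
```

arm_command(rows="0 0 0 0.001 0 0 0;0 0 0 0.001 0 0 0;0 0 0 0.0007 0 0 0;0 0 0 0 0 0 0;0 0 0 0 0 0 0")

```text
time_s: 28.9
tcp_pos: [0.4395, 0.1273, 0.0106]
tool_rot: [[-0.987, -0.158, 0.0], [-0.158, 0.987, 0.0], [-0.0, 0.0, -1.0]]
contact_force: [-0.6, -0.7, -4.1]
gripper_width: 0.055
gripper_force: 30.0
```

arm_command(rows="0 0 0 0.0007 0 0 0;0 0 0 0 0 0 0;0 0 0 0 0 0 0")

```text
time_s: 29.15
tcp_pos: [0.4397, 0.1273, 0.0104]
tool_rot: [[-0.987, -0.158, 0.0], [-0.158, 0.987, -0.0], [-0.0, -0.0, -1.0]]
contact_force: [-4.9, -1.3, 5.0]
gripper_width: 0.055
gripper_force: 30.0
```

Contact. Releasing, lifting, and moving clear.

arm_command(rows="1 0 0 0 0 0 0;1 0 0 0 0 0 0;1 0 0 0 0 0 0;1 0 0 0 0 0 0;1 0 0 0 0 0 0;1 0 0 0 0 0 0;1 0 0 -0.01 0 0 0;1 0 0 -0.02 0 0 0;1 0 0 -0.03 0 0 0;1 0 0 -0.03 0 0 0;1 0 0 -0.03 0 0 0;1 0 0 -0.03 0 0 0;1 0 0 0 0 0 0;1 0 0 0 0 0 0")

```text
time_s: 30.32
tcp_pos: [0.4402, 0.1274, 0.162]
tool_rot: [[-0.987, -0.158, 0.003], [-0.158, 0.987, 0.001], [-0.003, 0.0, -1.0]]
contact_force: [-0.3, 0.4, -0.6]
gripper_width: 0.0932
gripper_force: 0.0
```

```bash
python3 - <<'E'
from h import *
s=st();C=snap("wrist","pics/w11.png");S=snap("scene","pics/s11.png")
a=cv2.imread("pics/w11.png");b=cv2.imread("pics/s11.png")
th=np.linspace(0,6.283,60)
cv2.polylines(a,[proj(C,np.c_[.4395+.028*np.cos(th),.1275+.028*np.sin(th),0*th+.028]).round().astype(int)],True,(255,255,0))
cv2.imwrite("pics/c11.png",np.hstack([cv2.resize(a[130:380,170:470],(400,333)),cv2.resize(b[160:410,200:500],(400,333))]))
E
```

```text
30.32 [0.4402 0.1274 0.162 ] [[-0.987, -0.158, 0.003], [-0.158, 0.987, 0.001], [-0.003, 0.0, -1.0]] 0.0932 [-0.3  0.4 -0.6] 0.0
```

View pics/c11.png

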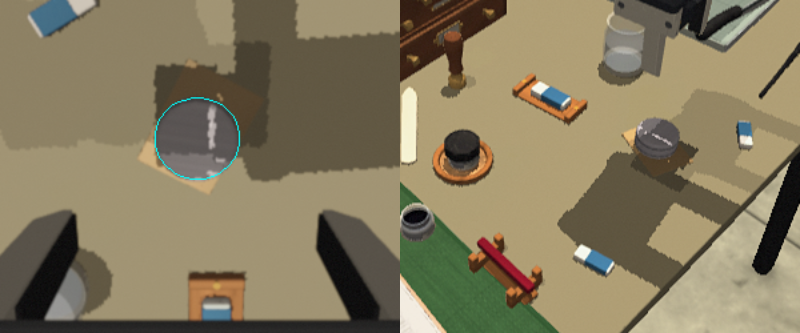

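The view shows the paperweight centred on the packet at (197,139), the stick, eraser and jar in their places, and both bystanders still standing.

```bash
python3 -c "
from station import bot
print(bot.sign_off())"
```

```text
the job is handed in; nothing more can be done
None
```

The job is handed in: wax stick in its rest, eraser on its stand, ink jar in the coaster and paperweight on the packet all looked right in the last pictures, the rinse jar and seal stamp looked undisturbed, and no verdict came back.

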